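# Bolt the knife chest

### The job

Lock the knife chest: press its spring safety catch down with one fingertip and keep it held down while the other finger pushes the bolt's thumb tab until the bolt is fully home in the keeper. Then let the catch spring all the way back up and move clear. Nothing is to be grasped or lifted: leave the kitchen things on and around the chest where they stand.

Things in the scene. Friction and masses are not known exactly. Their poses are not given: they have to be found in the camera images.
- chest: low wooden knife chest, 200 (x) by 320 (y) by 70 mm high, fixed. Origin: centre of its underside; x from its front to the hinged back, y along its length, z up. Its top, the deck (z = 70), is a light wooden lid and, past y = 68, a fixed darker end. On the deck, side by side, both along y: the spring safety catch, centred on x = -30, and the bolt, centred on x = +30
- keeper (a point): centre of the top of the steel keeper on the fixed end, at chest (30, 84, 90) mm, which the bolt's front end enters. The keeper and a like guide at chest y = 51 are 28 mm wide (x), 14 mm long (y), 20 mm above the deck; the tab never comes nearer than 35 mm to them
- catch_top (a point): centre of the flat top of the safety catch, a bar 120 mm long (chest y), 30 mm wide (chest x). Let up, it is at chest (-30, -30, 92) mm, 22 mm above the deck. It can be pressed anywhere along it, and a fingertip can slide along it while pressing. At chest y = 0 a small tooth arm (top 11 mm above the deck) reaches from it across to the bolt's comb
- catch (a joint): how far the catch is pressed straight down, in m: 0 let up, 0.010 at the bottom stop. The spring needs 2 N to start, 6 N at the bottom. The bolt is free only beyond about 0.005; let up sooner, the catch's tooth rises into the comb of the bolt and blocks it
- bolt_tab (a point): middle of the top edge of the bolt's upright thumb tab, a plate 30 mm wide (chest x), 6 mm thick (chest y), 10 to 42 mm above the deck, on the rear (-y) end of the bolt with clear space behind it; at chest (30, -45, 112) mm when joint bolt is 0. From it the bolt, 16 mm wide, top 14 mm above the deck, runs to +y, with two comb teeth on the side towards the catch
- bolt (a joint): how far the bolt is slid along chest +y towards the keeper, in m: 0 fully drawn back, 0.050 fully home against its stop. It has about 2 N of friction and stays where it is left. From 0.043 on, the catch can spring up behind the comb and lock it home
- spice_jar: small glass spice jar, 40 mm across, 55 mm high, standing on the fixed end of the chest. Loose; leave alone. Origin at the centre of its underside
- salt_shaker: white ceramic salt shaker, 38 mm across, 52 mm high, standing on a far corner of the chest lid. Loose; leave alone. Origin at the centre of its underside
- mug: blue ceramic mug, 76 mm across, 85 mm high, standing on the counter beside the chest. Loose; leave alone. Origin at the centre of its underside
- bowl: white ceramic bowl, 110 mm across, 50 mm high, standing on the counter beside the chest. Loose; leave alone. Origin at the centre of its underside
- can: food can, 66 mm across, 85 mm high, standing on the counter behind the chest. Loose; leave alone. Origin at the centre of its underside
- spatula: kitchen turner, steel blade and wooden handle, about 240 mm long, lying on the counter in front of the chest. Loose; leave alone. Origin in it, near the counter
- sauce: amber sauce bottle, 52 mm across, 130 mm high, standing on the counter beside the chest. Loose; leave alone. Origin at the centre of its underside

How it is judged:
On the way, in this order (a step that is already met when the one before it is completed fails the run):
1. the catch is held down while the bolt is still drawn back (value of joint catch above 0.005 m and value of joint bolt below 0.012 m and contact force between the fingers and catch above 0.5 N), for 0.1 s.
2. the bolt has been slid home with the catch still held down (value of joint bolt above 0.044 m and value of joint catch above 0.005 m), for 0.1 s.
At the end, for the whole second after the job is handed in: the bolt is home (at least 44 of its 50 mm), the catch has sprung back up to within 2 mm, and every loose thing is within 25 mm of where it stood (value of joint bolt above 0.044 m and value of joint catch below 0.002 m and distance of each of spice_jar, salt_shaker, mug, bowl, can, spatula, sauce from where it was at the start of the episode below 0.025 m); the robot touches nothing.
It fails at once if the catch was let up while the bolt was part way (value of joint bolt between 0.013 and 0.04 m and value of joint catch below 0.003 m).
It fails at once if a loose thing was lifted, carried or knocked away (distance of any of spice_jar, salt_shaker, mug, bowl, can, spatula, sauce from where it was at the start of the episode above 0.03 m).
It also fails if it takes over 35 s, if anything falls off the work surface, if the arm or the gripper's body presses on something with over 40 N, if the wrist force passes 120 N, or if a joint passes its speed limit or range.

### The arm

A 6-joint arm with a two-finger parallel gripper is mounted at the origin on the work surface. World frame = base frame: x ahead of the robot, y to its left, z up, the work surface at z = 0. Lengths are in m, angles in rad, forces in N, time in s.
With the tool pointing down it reaches from about 0.35 to 0.925 m from the base axis. Payload 6.4 kg.
Tool frame: the origin (TCP) lies midway between the tips of the shut fingers; the grasp point (between the pads) lies 19 mm behind it; z points along the fingers, y is the line along which they close (so a half turn about z gives the same grasp; the last joint's range is limited). The gripper opens to 94 mm and grips with 3 to 60 N. Pads are 16 mm wide; open, the fingers measure 119 mm over their backs; the gripper's body (75 mm by 177 mm) begins 78 mm behind the grasp point.
Start: joints at [1.164, 0.245, 1.558, -0, 1.339, -0.174], TCP at [0.15, 0.632, 0.205] pointing down, gripper open.
Joint ranges: [-3.13, 3.13], [-1.02, 2.26], [0.13, 2.54], [-0.95, 4.09], [0.21, 2.88], [-2.74, 2.74]. Speed limits (rad/s): [2.57, 2.57, 3.14, 3.14, 3.14, 3.14].

### API

Orientations are given as a unit quaternion [x, y, z, w].
In Python, from rig import ctrl gives the robot as it stands. Calls block until the motion is done:
- ctrl.reach(position, orientation): joint-space move of the TCP to a pose.
- ctrl.move_straight(position, max_speed=0.15, rotation=None, guard=None): straight line of the TCP; rotation=None keeps the orientation; max_speed is the mean speed in m/s. With guard (N) it stops when the force on the tool has changed by that much, and returns True; else False.
- ctrl.goto_joints(angles): joint-space move.
- ctrl.gripper_to(opening, grip_force=None): finger opening in m; grip_force is the grip in N (None keeps the last); returns when the fingers have stopped.
- ctrl.hold(seconds).
- ctrl.ik(position, orientation): joint angles nearest the present ones, or None.
- ctrl.observe(): the state.
- ctrl.read_camera(name): name is "side" or "top"; returns a dict with "image" (384x512x3 uint8, red, green, blue), "vfov" (degrees; the focal length in pixels is half the picture's height over the tangent of half this angle, whatever the lens; pixels are square), "cx", "cy" (the principal point, pixels), "D" ([k1, k2, p1, p2, k3] as OpenCV has them; the pictures are not rectified), "T" (4x4, takes a point from camera to world coordinates). Camera axes: x right, y down, z forward; pixel columns grow to the right and rows downward; lengths in m; the calibration is good to about 2 mm. A picture is of the moment at which its call begins. There is no depth.
A pose or a line that the arm cannot do raises ctrl.PlanningError and nothing moves.
- ctrl.hand_in(): hands the job in; it is judged then, once.
The state is a dict: "time": time; "joints": joint angles; "qd": joint speeds; "tau": joint torques, N m; "eef_pos": TCP position; "ee_rot": TCP orientation; "contact_force": force on the tool from outside, world axes, zero at the start; "moment": the same for the moment, N m; "width": finger opening in m; "grasp_force": force on a finger pad.
Only numpy, scipy, OpenCV 4.12 (cv2) and the standard library are available. Lean on these libraries where they do the work, as an engineer would, in place of code of your own. Each camera call takes 0.05 s, during which the arm holds its last target. There are 200 camera calls.

## Working session

There is one attempt and no reset: what is moved stays moved. The work goes in short steps, each a Python script; the robot and the scene stay as the last script left them, time stands still between calls to the robot, and variables do not carry over. Pictures are saved under pics/ and viewed, at most 10 in all, crops included, and the job is handed in when it is done.

```bash
mkdir -p pics; ls; python3 - <<'E'
from rig import ctrl
import cv2,pickle
d={}
for n in("top","side"):
    c=ctrl.read_camera(n); d[n]=c
    cv2.imwrite(f"pics/{n}0.png",cv2.resize(c["image"][:,:,::-1],None,fx=1.5,fy=1.5))
    print(n,c["vfov"],c["cx"],c["cy"],c["D"],c["T"])
pickle.dump(d,open("c0.pkl","wb"))
o=ctrl.observe();print(o["time"],o["ee_rot"],o["contact_force"],o["width"])
E
```

```text
pics
top 47.82560801759136 251.28572805656026 194.59199359521412 [-0.0954524  0.         0.         0.         0.       ] [[ 8.57317675e-03 -9.86951210e-01  1.60791202e-01  4.51936578e-01]
 [-9.99963148e-01 -8.38894485e-03  1.82461187e-03  6.21600545e-02]
 [-4.51934368e-04 -1.60800919e-01 -9.86986758e-01  1.11610155e+00]
 [ 0.00000000e+00  0.00000000e+00  0.00000000e+00  1.00000000e+00]]
side 42.55444869099407 251.31086660058625 183.97237448581734 [-0.19526409  0.          0.          0.          0.        ] [[ 0.7104711  -0.37751759  0.59389501 -0.05250412]
 [-0.7032747  -0.41112292  0.57998503 -0.5715876 ]
 [ 0.0252093  -0.82973394 -0.55758953  0.72951267]
 [ 0.          0.          0.          1.        ]]
0.1 [ 1.16132997e-01  9.93233297e-01 -8.26439964e-04 -2.46889356e-04] [0.64650558 0.74427798 0.80442934] 0.0943120393813772
```

View pics/top0.png

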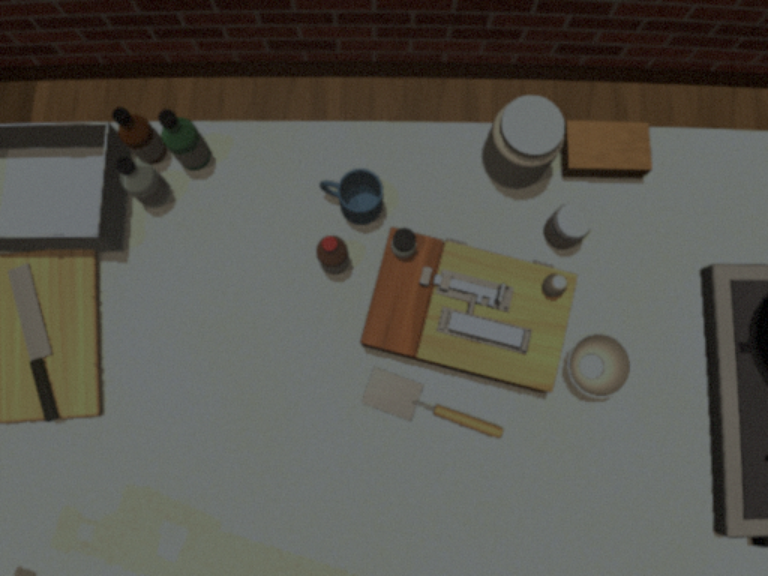

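View pics/side0.png

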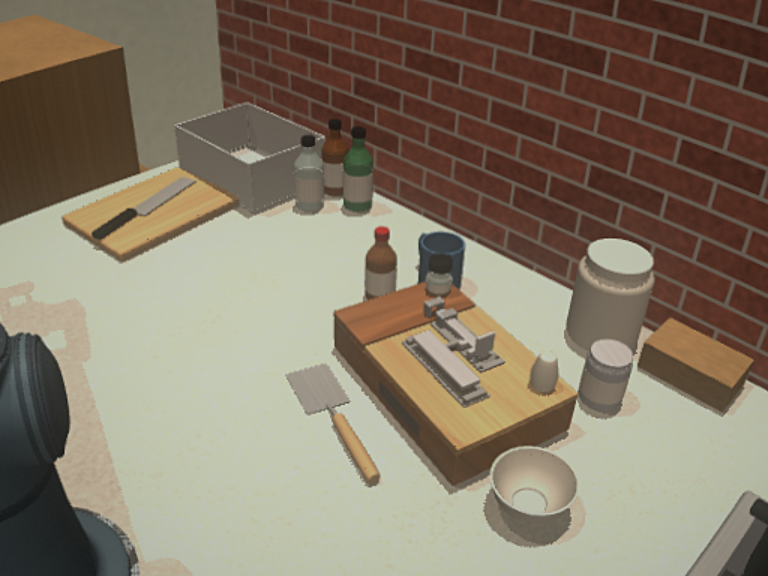

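The top view (1.5x) shows the chest with deck corners near (392,229), (577,272), (553,390) and (362,345). The catch runs (440,315)-(530,345) and the tab is near (505,297). In the side view the tab is near (485,345) and the catch runs (410,340)-(485,395). I'll zoom in to get accurate features.

```bash
cat > h.py <<'E'
import numpy as np,cv2,pickle
def ray(c,uv):
    f=192/np.tan(np.radians(c["vfov"])/2); K=np.array([[f,0,c["cx"]],[0,f,c["cy"]],[0,0,1]])
    n=cv2.undistortPoints(np.float64(uv).reshape(-1,1,2),K,np.float64(c["D"])).reshape(-1,2)
    T=np.array(c["T"]); return T[:3,3],np.c_[n,np.ones(len(n))]@T[:3,:3].T
def plane(c,uv,z):
    o,d=ray(c,uv); return (o+d*((z-o[2])/d[:,2])[:,None])[:,:2]
def proj(c,p):
    f=192/np.tan(np.radians(c["vfov"])/2); K=np.array([[f,0,c["cx"]],[0,f,c["cy"]],[0,0,1]])
    W=np.linalg.inv(np.array(c["T"]))
    return cv2.projectPoints(np.float64(p).reshape(-1,1,3),cv2.Rodrigues(W[:3,:3])[0],W[:3,3],K,np.float64(c["D"]))[0].reshape(-1,2)
E
python3 - <<'E'
from h import *
d=pickle.load(open("c0.pkl","rb"))
for n,(x,y,w,h) in {"top":(232,140,160,125),"side":(210,170,190,160)}.items():
    im=d[n]["image"][y:y+h,x:x+w,::-1]; 
    im=cv2.convertScaleAbs(im,alpha=1.6 if n=="top" else 1)
    cv2.imwrite(f"pics/{n}1.png",cv2.resize(im,None,fx=4 if n=="side" else 4.8,fy=4 if n=="side" else 4.8,interpolation=cv2.INTER_CUBIC)[:600,:800])
c=d["top"]; hsv=cv2.cvtColor(c["image"],cv2.COLOR_RGB2HSV)
print(hsv[200,262],hsv[240,320],hsv[245,330],hsv[100,300],hsv[258,340])
m=((hsv[...,1]>90)&(hsv[...,2]>70)&(hsv[...,0]<35)).astype(np.uint8)
m[:150]=0;m[270:]=0;m[:,:238]=0;m[:,390:]=0
cs=max(cv2.findContours(m,0,2)[0],key=cv2.contourArea)[:,0]
p=plane(c,cs,0.07); r=cv2.minAreaRect(p.astype(np.float32)*1000);print(r)
print(proj(c,np.c_[cv2.boxPoints(r)/1000,np.full(4,.07)]))
E
```

```text
[ 12 148  95] [ 26 100 105] [ 27 103 106] [ 78  11 111] [19 52 83]
((596.9805908203125, -86.58673095703125), (316.6419677734375, 197.76873779296875), 75.55699157714844)
[[366.65930257 261.36866447]
 [383.880808   183.41181708]
 [260.50624811 151.13408272]
 [239.71128118 227.80938689]]
```

View pics/top1.png

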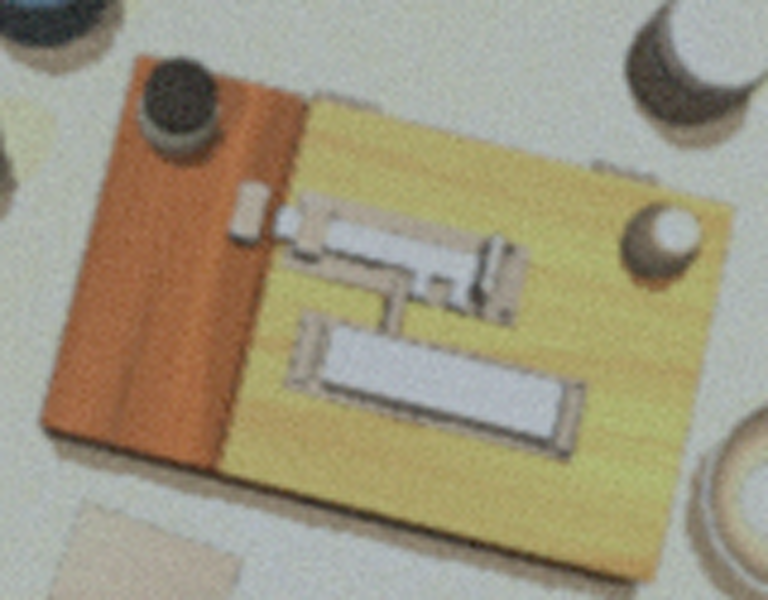

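View pics/side1.png

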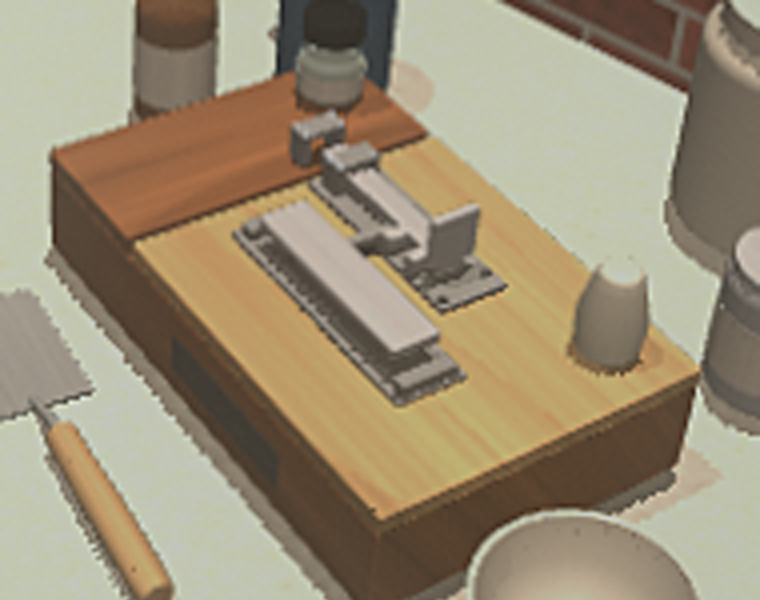

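The crops show a clean deck outline, catch top and tab. I'll fit the chest pose by least squares to these points from both views, print the residuals, and move to hover.

```bash
python3 - <<'E'
from h import *
from rig import ctrl
from scipy.spatial.transform import Rotation as Ro
d=pickle.load(open("c0.pkl","rb"))
# chest point (mm) <- crop pixel
top={(100,160,70):(137,57),(100,-160,70):(733,208),(-100,-160,70):(650,580),(-100,160,70):(43,425),
 (-15,30,92):(330,325),(-15,-90,92):(563,378),(-45,-90,92):(553,440),(-45,30,92):(322,385)}
side={(-100,160,70):(52,152),(-100,-160,70):(375,518),(100,-160,70):(697,375),
 (-15,30,92):(305,200),(-15,-90,92):(440,330),(-45,-90,92):(393,350),(15,-48,112):(433,222),(45,-48,112):(478,207)}
L=[];Wd=[];tag=[]
for n,t,s,o in(("top",top,4.8,(232,140)),("side",side,4,(210,170))):
    for k,v in t.items():
        uv=(np.array(v)+.5)/s-.5+o
        L.append(np.array(k[:2])/1000);Wd.append(plane(d[n],uv,k[2]/1000)[0]);tag.append(n)
L,Wd=np.array(L),np.array(Wd)
U,S,V=np.linalg.svd((L-L.mean(0)).T@(Wd-Wd.mean(0))); R=(U@V).T; assert np.linalg.det(R)>0
t=Wd.mean(0)-R@L.mean(0); yaw=np.arctan2(R[1,0],R[0,0])
print(t,np.degrees(yaw));
for a,e in zip(tag,((Wd-(L@R.T+t))*1000).round(1)): print(a,e)
np.savez("chest.npz",R=R,t=t)
X,Y=np.r_[R[:,0],0],np.r_[R[:,1],0]
best=None
for s in(1,-1):
    q=Ro.from_matrix(np.c_[s*Y,s*X,[0,0,-1]]).as_quat()
    p=np.r_[R@[0,-.066]+t,.20]; j=ctrl.ik(p,q); print(s,q,j,p)
    if j is not None and (best is None or abs(j[5])<best[0]): best=(abs(j[5]),q,p)
np.save("q.npy",best[1])
ctrl.reach(best[2],best[1]); ctrl.gripper_to(0.0475)
ctrl.move_straight([*best[2][:2],.125])
o=ctrl.observe(); print(o["time"],o["eef_pos"],o["width"],o["contact_force"])
c=ctrl.read_camera("side")
cv2.imwrite("pics/s2.png",cv2.resize(c["image"][130:330,180:430,::-1],None,fx=3,fy=3,interpolation=cv2.INTER_CUBIC))
E
```

```text
[ 0.59538462 -0.08517987] -14.17359529553503
top [-0.2 -2.5]
top [ 1.3 -0.9]
top [ 4.7 -0.4]
top [ 2.3 -5.1]
top [ 0.8 -1. ]
top [ 4.5 -0.7]
top [ 2.7 -2.2]
top [-0.1 -4.1]
side [-1.7 -4. ]
side [-2.1  1.9]
side [-8.  -0.1]
side [-2.7 -0.8]
side [-1.5  1.3]
side [-0.2  0.6]
side [1.3 9.4]
side [-1.2  8.5]
1 [0.78894252 0.61446701 0.         0.        ] [-4.41443663e-01  1.30356636e-01  1.69950271e+00 -4.44089210e-16
  1.31173330e+00 -1.94067758e-01] [ 0.57922383 -0.14917072  0.2       ]
-1 [-0.61446701  0.78894252  0.          0.        ] None [ 0.57922383 -0.14917072  0.2       ]
4.7333 [ 0.57973401 -0.14938774  0.12570546] 0.04728121520927492 [-0.62894921 -0.02095521 -0.11240301]
```

View pics/s2.png

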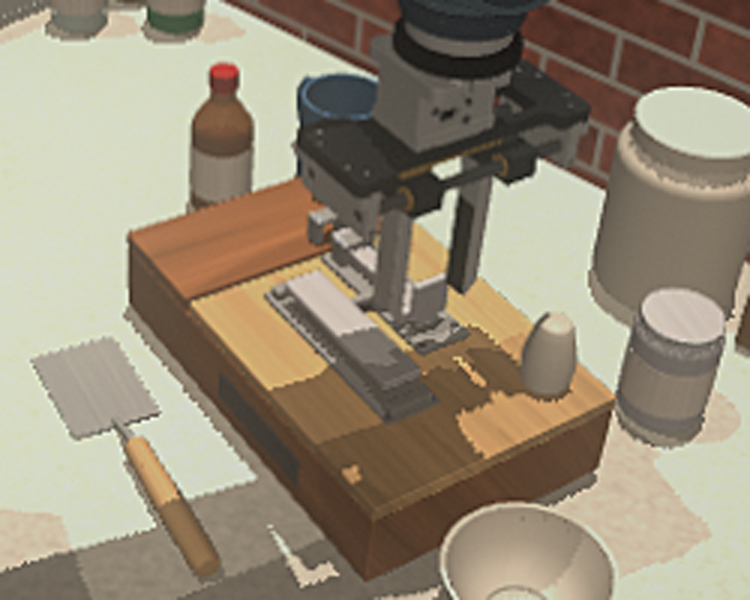

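The view shows the front finger tip near crop (393,322) and the rear finger behind the tab. The tab's +9 mm residual along y suggests the bolt already starts a few mm forward. I'll refit without the tab and check the finger's projection against the picture.

```bash
python3 - <<'E'
from h import *
d=pickle.load(open("c0.pkl","rb"))
top={(100,160,70):(137,57),(100,-160,70):(733,208),(-100,-160,70):(650,580),(-100,160,70):(43,425),
 (-15,30,92):(330,325),(-15,-90,92):(563,378),(-45,-90,92):(553,440),(-45,30,92):(322,385)}
side={(-100,160,70):(52,152),(-100,-160,70):(375,518),(100,-160,70):(697,375),
 (-15,30,92):(305,200),(-15,-90,92):(440,330),(-45,-90,92):(393,350)}
L=[];Wd=[]
for n,t,s,o in(("top",top,4.8,(232,140)),("side",side,4,(210,170))):
    for k,v in t.items():
        L.append(np.array(k[:2])/1000);Wd.append(plane(d[n],(np.array(v)+.5)/s-.5+o,k[2]/1000)[0])
L,Wd=np.array(L),np.array(Wd)
U,S,V=np.linalg.svd((L-L.mean(0)).T@(Wd-Wd.mean(0))); R=(U@V).T
t=Wd.mean(0)-R@L.mean(0); print(t,np.degrees(np.arctan2(R[1,0],R[0,0])))
print(((Wd-(L@R.T+t))@R*1000).round(1).tolist())
np.savez("chest.npz",R=R,t=t)
c=d["side"]
for v in((433,222),(478,207)): print("tab side chest",(plane(c,(np.array(v)+.5)/4-.5+(210,170),.112)[0]-t)@R)
for v in((490,236),(505,240)): print("tab top chest",(plane(d["top"],(np.array(v)+.5)/4.8-.5+(232,140),.112)[0]-t)@R)
from rig import ctrl
e=ctrl.observe()["eef_pos"];print("tcp chest",(np.array(e[:2])-t)@R)
# front finger tip bottom: outer/inner edge corners at tool-x -8 side
for s in(23.6,36): 
  w=np.array(e[:2])+R@[-s/1000,-.008]; print((proj(c,[*w,e[2]])[0]-(180,130))*3)
E
```

```text
[ 0.59544813 -0.08653878] -14.342572799319159
[[-0.4, -0.9], [1.6, 1.0], [4.7, 1.8], [2.6, -3.4], [0.5, 0.5], [4.4, 1.7], [3.0, -0.3], [0.4, -2.8], [-1.5, -3.3], [-2.4, 2.3], [-7.6, -0.5], [-2.8, -0.2], [-2.0, 2.2], [-0.5, 1.7]]
tab side chest [ 0.01372116 -0.03725154]
tab side chest [ 0.04146073 -0.03862603]
tab top chest [ 0.04544734 -0.03380362]
tab top chest [ 0.04540549 -0.04144206]
tcp chest [ 0.00079764 -0.0648672 ]
[403.40542393 315.52136009]
[387.73122712 321.60163906]
```

Finger projection agrees with the picture, and the tab's rear face is at chest y ≈ -38.5 (bolt ≈ 9 mm). The finger front is at about -57, so I can press now.

```bash
python3 - <<'E'
from h import *
from rig import ctrl
z=np.load("chest.npz");R,t=z["R"],z["t"]
P=lambda x,y,h:[*(R@[x,y]+t),h]
def st(s):
    o=ctrl.observe();e=np.array(o["eef_pos"]);print(s,round(o["time"],2),((e[:2]-t)@R*1000).round(1),e[2].round(4),np.round(o["contact_force"],2),o["width"])
ctrl.move_straight(P(0,-.064,.098),.06); st("above")
for h in(.091,.087,.083):
    ctrl.move_straight(P(0,-.064,h),.03); st(h)
ctrl.hold(.3); st("hold")
c=ctrl.read_camera("side")
cv2.imwrite("pics/s3.png",cv2.resize(c["image"][170:290,240:390,::-1],None,fx=5,fy=5,interpolation=cv2.INTER_CUBIC))
E
```

```text
above 5.38 [ -0.1 -64. ] 0.0977 [0.22 0.42 0.13] 0.047185864711000225
0.091 5.77 [  0.3 -64.1] 0.0913 [0.03 0.4  1.77] 0.047623159832188365
0.087 6.05 [  0.4 -64.1] 0.0873 [ 0.43 -0.98  3.29] 0.04737958159511722
0.083 6.33 [  0.4 -64.1] 0.0833 [ 0.17 -0.48  4.57] 0.04740515969728269
hold 6.63 [  0.4 -64.1] 0.0833 [ 0.5  -0.64  4.43] 0.04763332044832126
```

View pics/s3.png

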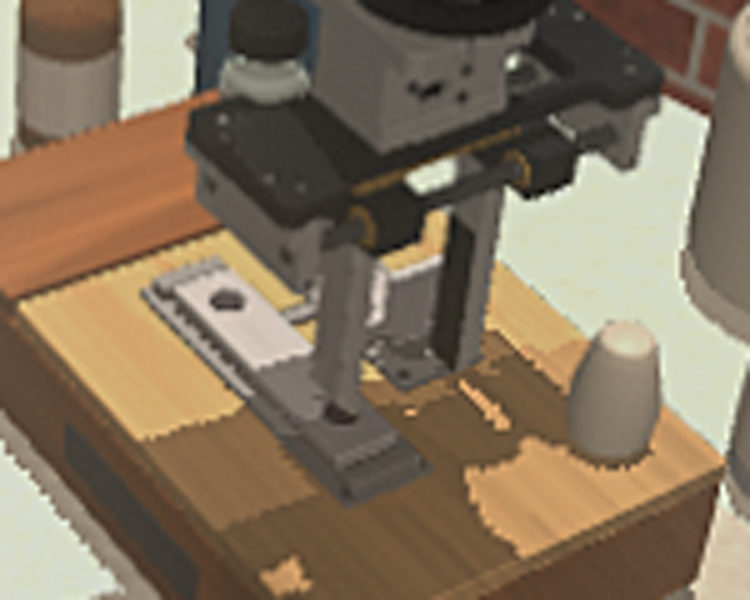

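The catch is down about 8 mm (4.5 N), with the rear finger behind the tab at about (460,350). Next is the slide home under guard.

```bash
python3 - <<'E'
from h import *
from rig import ctrl
z=np.load("chest.npz");R,t=z["R"],z["t"]
P=lambda x,y,h:[*(R@[x,y]+t),h]
def st(s):
    o=ctrl.observe();e=np.array(o["eef_pos"]);f=np.array(o["contact_force"]);print(s,round(o["time"],2),((e[:2]-t)@R*1000).round(1),e[2].round(4),"Fchest",(f[:2]@R).round(2),f[2].round(2),round(o["width"],4))
for y in(-.045,-.03,-.015):
    g=ctrl.move_straight(P(0,y,.083),.04,guard=14); st((y,g))
g=ctrl.move_straight(P(0,.004,.083),.025,guard=9); st(("end",g))
ctrl.hold(.3); st("hold")
c=ctrl.read_camera("side")
cv2.imwrite("pics/s4.png",cv2.resize(c["image"][170:290,240:390,::-1],None,fx=5,fy=5,interpolation=cv2.INTER_CUBIC))
E
```

```text
(-0.045, False) 7.31 [ -0.2 -44.6] 0.0829 Fchest [-0.48 -1.72] 4.67 0.0478
(-0.03, False) 7.83 [ -0.3 -29.9] 0.0828 Fchest [ 0.33 -2.35] 5.3 0.0475
(-0.015, False) 8.36 [ -0.2 -14.9] 0.0829 Fchest [-0.86 -3.7 ] 4.32 0.0473
('end', True) 8.84 [-0.2 -7.2] 0.083 Fchest [ 0.03 -1.41] 2.89 0.0474
hold 9.14 [-0.2 -7.2] 0.0833 Fchest [-1.63  0.73] 3.59 0.0475
```

View pics/s4.png

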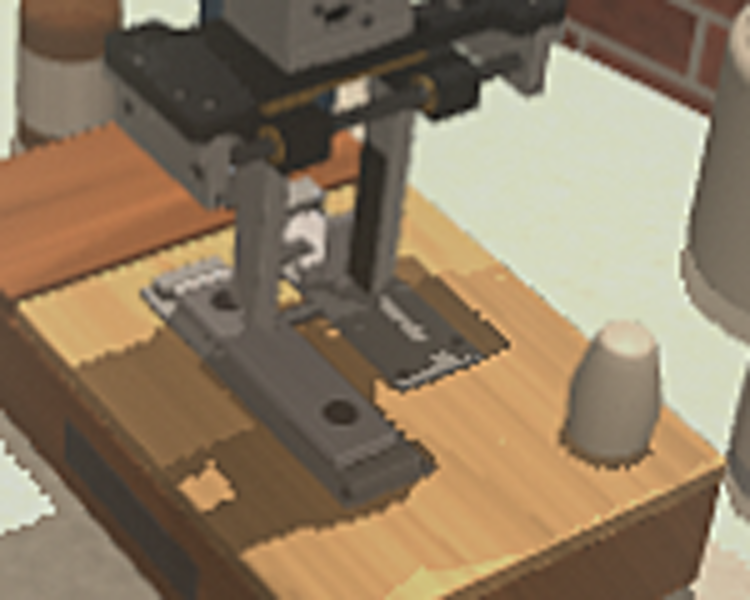

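The guard tripped at TCP y = -7.2, where the stop is expected (about -6). The picture shows the tab moved forward to near (330,265). One firmer push will confirm it's the stop.

```bash
python3 - <<'E'
from h import *
from rig import ctrl
z=np.load("chest.npz");R,t=z["R"],z["t"]
P=lambda x,y,h:[*(R@[x,y]+t),h]
def st(s):
    o=ctrl.observe();e=np.array(o["eef_pos"]);f=np.array(o["contact_force"]);print(s,round(o["time"],2),((e[:2]-t)@R*1000).round(1),e[2].round(4),"Fchest",(f[:2]@R).round(2),f[2].round(2),round(o["width"],4))
g=ctrl.move_straight(P(0,.004,.083),.02,guard=18); st(("push",g))
ctrl.hold(.2); st("hold")
E
```

```text
('push', True) 9.55 [-0.1 -7.4] 0.0835 Fchest [-0.34 -1.98] 3.22 0.0477
hold 9.75 [-0.1 -7.4] 0.0835 Fchest [ 0.19 -3.53] 2.89 0.0476
```

Same hard stop, so the bolt is home. Backing off the tab, lifting clear and checking.

```bash
python3 - <<'E'
from h import *
from rig import ctrl
z=np.load("chest.npz");R,t=z["R"],z["t"]
P=lambda x,y,h:[*(R@[x,y]+t),h]
ctrl.move_straight(P(0,-.012,.083),.03)
ctrl.move_straight(P(0,-.012,.16),.06)
ctrl.move_straight(P(0,-.012,.28),.15)
ctrl.reach([.40,.25,.30],np.load("q.npy")); ctrl.hold(.3)
o=ctrl.observe();print(o["time"],o["contact_force"])
c=ctrl.read_camera("side"); pickle.dump(c,open("c5.pkl","wb"))
cv2.imwrite("pics/s5.png",cv2.resize(c["image"][150:350,170:430,::-1],None,fx=3,fy=3,interpolation=cv2.INTER_CUBIC))
for y in(-.0,.002,.005): print((proj(c,[P(.015,y,.112),P(.045,y,.112)])-(170,150))*3)
print((proj(c,[P(-.015,-.09,.092),P(-.015,-.09,.082)])-(170,150))*3)
E
```

```text
14.225 [0.86198601 0.00818983 0.29881647]
[[412.95606821 195.24913375]
 [447.66971006 182.66388635]]
[[411.27056358 193.7023528 ]
 [445.96346128 181.15493896]]
[[408.75030574 191.38963355]
 [443.41196633 178.89866438]]
[[453.27454277 307.33962053]
 [451.58835375 318.78477965]]
```

View pics/s5.png

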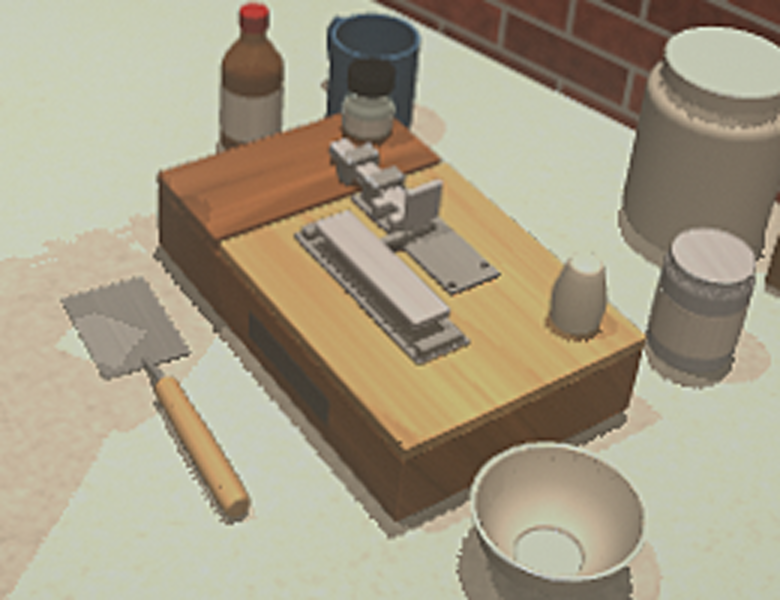

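The tab's top edge is at about (406,192)-(441,180), which matches the home position. The catch corner is at about (450,303), matching fully let up. The bolt is in the keeper and nothing else has moved.

```bash
python3 -c "
from rig import ctrl
print(ctrl.hand_in())"
```

```text
the job is handed in; nothing more can be done
None
```

The job is handed in: the last picture shows the bolt fully home in the keeper, the catch sprung back up, the arm clear and the kitchen things where they stood; the judge's result was not shown.

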